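Pack out the gap and hold the pipe stub clamped

ROBOT

A 6-joint arm with a two-finger parallel gripper is mounted at the origin on the work surface; the furniture and walls round the work are solid. World frame = base frame: x ahead of the robot, y to its left, z up, the work surface at z = 0. Lengths are in mm, angles in rad, forces in N, time in s.
With the tool pointing down it reaches from about 375 to 900 mm from the base axis. Payload 3.1 kg.
Tool frame: the origin (TCP) lies at the centre of the arm's flange, where the gripper is bolted on; the fingertips stand 182 mm ahead of it and the grasp point (between the pads) lies 164 mm ahead of it; z points along the fingers, y is the line along which they close (so a half turn about z gives the same grasp; the last joint's range is limited). The gripper opens to 87 mm and grips with 3 to 60 N. Pads are 19 mm wide; open, the fingers measure 117 mm over their backs; the gripper's body (75 mm by 190 mm) begins 51 mm behind the grasp point.
Start: joints at [-1.421, 0.527, 1.433, -0, 1.181, -0.178], TCP at [201.248, -591.69, 404.748] pointing down, gripper open.
Joint ranges: [-3.08, 3.08], [-0.75, 2.2], [0.22, 2.44], [-1.43, 4.57], [0, 2.65], [-2.85, 2.85]. Speed limits (rad/s): [2.79, 2.79, 3.14, 3.14, 3.14, 3.14].

INTERFACE

Orientations are given as a rotation vector (axis times angle).
In Python, from bench import arm gives the robot as it stands.
- The arm moves only by the tool arm_command, never from a script. Its argument "targets" is a list of rows, each a list of 7 numbers: the shift along the tool's x, y, z scaled (see below), then the turn, a rotation vector about the tool's x, y, z scaled (see below), then the opening, from 0 (shut) to 1 (fully open). In form: [[dx, dy, dz, wx, wy, wz, jaw], ...]. A call has 1 to 20 rows; each row shifts and turns the commanded pose from where the row before left it, along the tool's axes as they then stand; what a row does not reach is not made up. The controller multiplies each number of a shift by 0.1 m and each number of a turn by 180 degrees. A row lasts 1/8 s, in which the tool goes at most 62.5 mm and 10.7 degrees, less where a joint would pass 70% of its speed; a pose out of reach is approached as far as the arm can. A call with a number of a shift or a turn outside -1 to 1 is refused whole. A call with a gripper value outside its range is refused whole. The fingers move at their own pace and stop on an object; "squeeze" is the grip in N (left out, the last holds). Time passes only in rows, so rows that do not move let the fingers close. It gives the time, the measured TCP pose, the force, the opening and the grip force at its end, in the units of the state.
- arm.state(): the state, without advancing time (a new reading comes with each control period).
- arm.get_image(name): name is "scene" or "side" or "wrist"; returns a dict with "img" (480x640x3 uint8, red, green, blue), "range_z" (480x640 float32, mm along the optical axis (not along the pixel's ray), 0 where there is no reading), "fov_y" (degrees; the focal length in pixels is half the picture's height over the tangent of half this angle, whatever the lens; pixels are square), "cx", "cy" (the principal point, pixels), "world_from_camera" (4x4, takes a point from camera to world coordinates); the wrist camera has in their place "tool_from_camera" (4x4, takes a point from camera to tool coordinates, whose origin is the TCP and whose axes are the flange's). Camera axes: x right, y up, looking along -z (the intrinsics and any distortion apply to the point x, -y, -z); pixel columns grow to the right and rows downward; lengths in mm; the calibration is good to about 2 mm. A picture is of the moment at which its call begins: read the wrist's pose just before it.
- arm.hand_in(): hands the job in; it is judged then, once.
Trained networks look in a picture, given as the dict that the camera call returned (one of the last four; its "shot" number tells which), for a name from the list of things; names that differ only in an ending like _2 or _b are one class to them, and where a whole thing is asked for, a point or a joint stands for the part that bears it (a point fixed in the world has none). Each returns a list of dicts, best first, with "p" (0 to 1); they miss things now and then, are a little off and sometimes report something else, mostly with a low value. They report only what shows in the picture. A call takes as long as a camera call. They do not tell look-alikes from the thing itself.
- arm.boxes_of(picture, thing): "extent" ([left, top, right, bottom] in pixels, round what is visible of it).
- arm.outline_of(picture, thing): "pixels" (480x640 bool, what is visible of it) and "extent" ([left, top, right, bottom] in pixels, round what is visible of it).
The state is a dict: "time_s": time; "q": joint angles; "qd": joint speeds; "effort": joint torques, N m; "tcp_pos": TCP position; "tcp_rot": TCP orientation; "contact_force": force on the tool from outside, world axes, zero at the start; "wrist_torque": the same for the moment, N m; "gripper_width": opening from 0.0 (shut) to 1.0 (fully open); "grasp_force": force on a finger pad.
Only numpy, scipy, OpenCV 4.12 (cv2) and the standard library are available. Lean on these libraries where they do the work, as an engineer would, in place of code of your own. Each camera call takes 0.05 s, during which the arm holds its last target. There are 200 camera calls.

TASK

The pipe stub in the fixture is too short for the plunger to reach. Stand packers from the rack upright in the gap between plunger and pipe until the plunger, pushed forward by its upright post, meets them before its stroke runs out and presses packers and pipe tight against the end stop. The plunger springs back when let go, so finish while still pushing it forward, holding the stack firmly but without brute force, and do not disturb the other things on the bench.

Things in the scene. Friction and masses are not known exactly. Their poses are not given: they have to be found in the camera images.
- fixture: Fixed clamping fixture, base plate 270x90x12 mm. Origin: on the bench, under the clamping axis; x along that axis from plunger to pipe, z up. The axis is 37 mm above the bench. Plunger housing (64 mm high over the bench, 60 wide) at x = -87 to -45 mm. Packers stand on the plate (12 mm over the bench) between two fences 8 mm high, 56 mm apart, at x = -10 to 52 mm.
- plunger (a joint): Spring-returned plunger sliding along fixture +x, 0 = fully back, 0.022 m = its end stop (22 mm stroke). The spring pushes it back with about 2 N at 0 and 4 N at the stop, and there is no lock: it returns when let go.
- plunger_face (a point): Centre of the plunger's round flat steel face (30 mm diameter), which looks along fixture +x, 37 mm above the bench; moves with the plunger. The head stands 20 mm clear of the housing.
- post (a point): On the axis of the plunger's upright push post (14 mm along fixture x, 24 mm wide, top 97 mm above the bench), 80 mm above the bench, at the robot's end of the fixture 94 mm behind the plunger face. 25 mm clear in front of it to the housing when the plunger is back; nothing behind it.
- cradle: Fixed trough on the fixture plate, upright end stop at its far end (top 60 mm over the bench), carrying the pipe stub. Origin: on the plate's top (12 mm above the bench) straight below the near end of the pipe; x as the fixture's. The trough (50 mm wide) starts 15 mm beyond that point. The open gap from plunger face (plunger back) to pipe end is 39 to 68 mm, different each time.
- pipe: Loose short rusty steel pipe stub, 27 mm diameter, 70 mm long, lying in the cradle on the clamping axis (it does not roll, and has 1 to 4 mm play sideways). Origin: underside of its middle, 35 mm from either end; its y axis is its length. It may stand up to 1 mm off the end stop.
- packer1: One of four alike aluminium packing plates: 16 mm thick (its x), 46 mm wide (its y), 60 mm tall (its z), top corners rounded with 12 mm radius, upright side edges chamfered 4 mm, about 110 g. Stands upright in the rack. Origin: middle of its bottom edge.
- packer2: One of four alike aluminium packing plates: 16 mm thick (its x), 46 mm wide (its y), 60 mm tall (its z), top corners rounded with 12 mm radius, upright side edges chamfered 4 mm, about 110 g. Stands upright in the rack. Origin: middle of its bottom edge.
- packer3: One of four alike aluminium packing plates: 16 mm thick (its x), 46 mm wide (its y), 60 mm tall (its z), top corners rounded with 12 mm radius, upright side edges chamfered 4 mm, about 110 g. Stands upright in the rack. Origin: middle of its bottom edge.
- packer4: One of four alike aluminium packing plates: 16 mm thick (its x), 46 mm wide (its y), 60 mm tall (its z), top corners rounded with 12 mm radius, upright side edges chamfered 4 mm, about 110 g. Stands upright in the rack. Origin: middle of its bottom edge.
- rack: Fixed low wooden rack, 162 x 62 x 24 mm, its four 18 mm slots 36 mm apart along its x hold the four upright packers, which rest 6 mm above the bench and stand out 42 mm. Origin: centre of its underside.
- elbow: Bystander: small white pipe elbow, 52 mm. Origin: underside.
- tape_measure: Bystander: tape measure lying flat, 68x82x42 mm. Origin: underside.
- caliper: Bystander: steel caliper lying flat, 210 mm long. Origin: underside.
- marker: Bystander: marker pen lying, 128 mm. Origin: underside.
- nut: Bystander: large hex nut, 30 mm. Origin: underside.
- flange: Bystander: ring flange lying flat, 62 mm. Origin: underside.
- spray_can: Bystander: upright spray can, 218 mm tall. Origin: underside.
- oil_can: Bystander: upright oil can with a bent spout, 212 mm tall. Origin: underside.
Mind the look-alikes: they are no part of the job. What is shaped like the packer4 but turquoise is not meant. What is shaped like the packer2 but black or turquoise is not meant.

How it is judged:
By the outcome, as a careful person would: the job done as asked, in the order asked, and still so for the second after the job is handed in, while the arm keeps its last pose, push and grip.
It also fails if it takes over 72 s, if anything falls off the work surface, if the arm or the gripper's body presses on something with over 40 N, if the wrist force passes 120 N, or if a joint passes its speed limit or range.

## Working session

There is one attempt and no reset: what is moved stays moved. The work goes in short steps, Python scripts to look and compute and a tool call to move; the robot and the scene stay as the last step left them, time stands still between calls to the robot, and variables do not carry over. Pictures are saved under pics/ and viewed, at most 10 in all, crops included, and the job is handed in when it is done.

Besides the shell and the picture viewer there is one more tool, called as name([rows], argument=value, ...), one row to a line, values as JSON. arm_command: Moves the arm, as the interface text tells. Its arguments: {"type":"object","properties":{"targets":{"type":"array","items":{"type":"array","items":{"type":"number"}}},"squeeze":{"type":"number"}},"required":["targets"]}

```bash
mkdir -p pics; ls; cat > h.py <<'E'
import numpy as np, cv2
from bench import arm
from scipy.spatial.transform import Rotation as R
def T_of(p):
    if 'world_from_camera' in p: return np.array(p['world_from_camera'])
    s=p['_s']; T=np.eye(4); T[:3,:3]=R.from_rotvec(s['tcp_rot']).as_matrix(); T[:3,3]=s['tcp_pos']
    return T@np.array(p['tool_from_camera'])
def shoot(n):
    s=arm.state(); p=arm.get_image(n); p['_s']=s; return p
def f_of(p): return 240/np.tan(np.radians(p['fov_y'])/2)
def cloud(p):
    z=p['range_z']; f=f_of(p); v,u=np.mgrid[0:480,0:640]
    c=np.stack([(u-p['cx'])/f*z,-(v-p['cy'])/f*z,-z],-1)
    T=T_of(p); w=c@T[:3,:3].T+T[:3,3]; w[z<=0]=np.nan; return w
def save(p,n): cv2.imwrite('pics/'+n,cv2.cvtColor(p['img'],cv2.COLOR_RGB2BGR))
E
python3 - <<'E'
from h import *
for n in('scene','side'):
    p=shoot(n); save(p,n+'0.png'); w=cloud(p)
    print(n,[k for k in p if k not in('img','range_z')],p['fov_y'],p['cx'],p['cy'],T_of(p)[:3,3].round())
    for t in('packer1','rack','fixture','cradle','pipe','plunger','post'):
        for b in arm.outline_of(p,t)[:6]:
            m=b['pixels']; print(t,round(b['p'],2),np.round(b['extent']),np.nanmedian(w[m],0).round(), p['img'][m].mean(0).round())
E
```

```text
pics
scene ['fov_y', 'cx', 'cy', 'world_from_camera', 'shot', '_s'] 44.90127303875586 316.6727986406053 240.2552388977611 [-14. 565. 883.]
packer1 0.77 [347. 190. 371. 225.] [ 522. -165.   51.] [148. 150. 151.]
packer1 0.77 [336. 242. 363. 271.] [456. -53.  39.] [ 36. 113. 112.]
packer1 0.7 [337. 188. 358. 214.] [ 558. -167.   52.] [151. 152. 153.]
packer1 0.69 [353. 306. 373. 341.] [332.  56.  41.] [27. 28. 28.]
packer1 0.62 [375. 211. 394. 242.] [ 450. -162.   53.] [153. 155. 157.]
packer1 0.62 [364. 206. 379. 229.] [ 487. -162.   50.] [150. 150. 151.]
rack 0.86 [330. 200. 403. 251.] [ 482. -149.   20.] [132.  86.  54.]
fixture 0.57 [206. 240. 337. 317.] [499.  77.  14.] [104. 114. 115.]
cradle 0.96 [225. 226. 261. 262.] [638.  84.  42.] [61. 66. 68.]
cradle 0.58 [366. 205. 380. 229.] [ 486. -165.   54.] [155. 157. 158.]
pipe 0.8 [233. 234. 268. 260.] [604.  67.  48.] [97. 88. 80.]
plunger 0.87 [276. 261. 325. 304.] [437.  64.  54.] [79. 85. 88.]
post 0.56 [274. 261. 326. 303.] [437.  63.  58.] [80. 87. 89.]
side ['fov_y', 'cx', 'cy', 'world_from_camera', 'shot', '_s'] 50.094509381
[... 260 characters left out ...]
1. 131. 135.]
packer1 0.67 [315. 284. 329. 320.] [ 491. -194.   45.] [192. 187. 189.]
packer1 0.66 [297. 258. 313. 283.] [460. -67.  35.] [ 45. 132. 135.]
packer1 0.61 [353. 285. 360. 320.] [ 562. -198.   53.] [197. 195. 199.]
rack 0.6 [292. 296. 367. 320.] [ 505. -192.   22.] [167. 110.  73.]
fixture 0.91 [290. 222. 398. 260.] [519.  39.  13.] [121. 130. 134.]
cradle 0.57 [352. 227. 384. 252.] [636.  41.  33.] [67. 72. 76.]
cradle 0.55 [353. 284. 361. 318.] [ 562. -198.   50.] [191. 188. 192.]
pipe 0.71 [348. 236. 380. 245.] [610.  56.  47.] [121. 114. 112.]
plunger 0.86 [293. 221. 332. 246.] [445.  46.  53.] [113. 119. 124.]
post 0.56 [293. 219. 333. 246.] [447.  47.  47.] [116. 122. 127.]
```

```bash
python3 - <<'E'
import cv2
a=cv2.imread('pics/scene0.png')[170:350,170:430]; cv2.imwrite('pics/c0.png',cv2.resize(a,(780,540),interpolation=cv2.INTER_CUBIC))
E
```

```text
(no output)
```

View pics/c0.png

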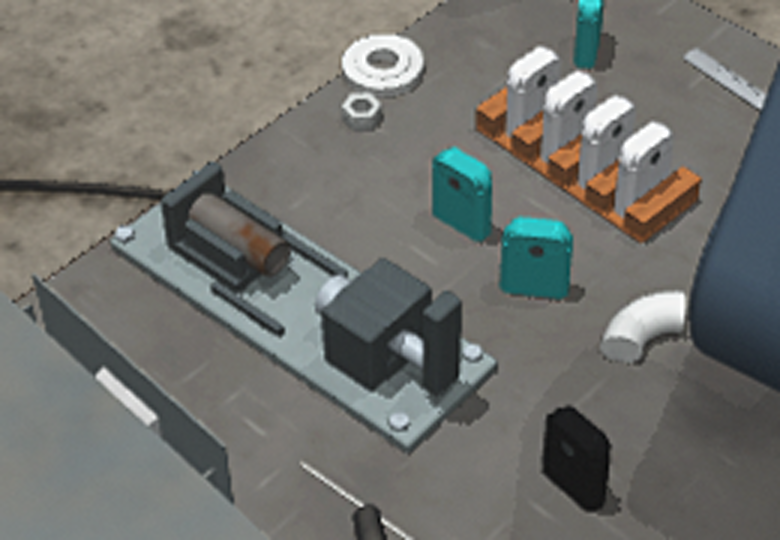

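View pics/side0.png

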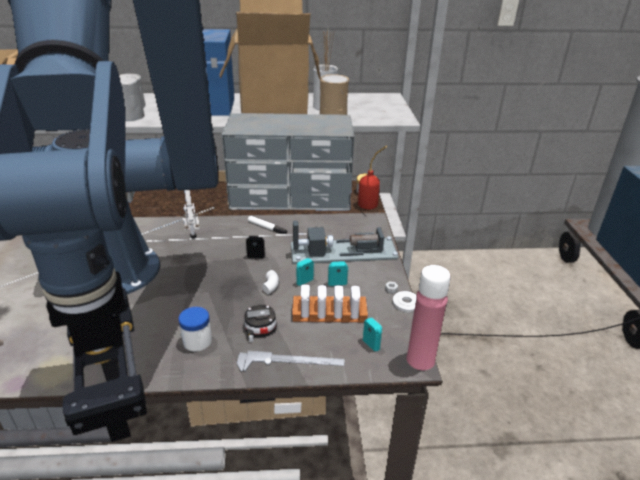

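```bash
cat >> h.py <<'E'
def step(target,rotm=None):
    """tool-frame shift (in 0.1 m units) and turn (in 180deg units) to world target"""
    s=arm.state(); Rm=R.from_rotvec(s['tcp_rot']); d=Rm.inv().apply(np.array(target)-s['tcp_pos'])/100
    w=(Rm.inv()*R.from_matrix(rotm)).as_rotvec()/np.pi if rotm is not None else np.zeros(3)
    return d.round(4),w.round(4)
E
python3 - <<'E'
from h import *
s=arm.state(); print(R.from_rotvec(s['tcp_rot']).as_matrix().round(3)); print(step([490,-60,460])); print(s)
p=arm.get_image('wrist'); print(p['fov_y'],np.array(p['tool_from_camera']).round(2))
E
```

```text
[[ 0.947  0.322 -0.   ]
 [ 0.322 -0.947 -0.   ]
 [-0.     0.    -1.   ]]
(array([ 4.4456, -4.1042, -0.5526]), array([0., 0., 0.]))
{'time_s': 0.8, 'q': array([-1.42152737e+00,  5.27440979e-01,  1.43270875e+00, -1.98681869e-05,
        1.18137370e+00, -1.78489606e-01]), 'qd': array([-1.70119127e-03, -1.17921823e-04, -3.01113421e-04,  9.79680008e-05,
        2.14780600e-04, -6.79870449e-04]), 'effort': array([ 7.11763223e-04, -4.39943862e+01, -1.76977354e+01,  6.34258334e-02,
        5.02401427e-02, -4.94953454e-06]), 'tcp_pos': array([ 201.22849678, -591.68852923,  404.78190471]), 'tcp_rot': array([ 3.09943107e+00,  5.12541014e-01, -3.04573941e-05]), 'contact_force': array([ 0.14831592, -0.48889533,  0.55960947]), 'wrist_torque': array([-0.02133316, -0.03978373, -0.01479232]), 'grasp_force': 0.0, 'gripper_width': 0.9994983663800533}
60.37532752720298 [[ 0.    0.97  0.25 67.9 ]
 [ 1.   -0.   -0.   -0.3 ]
 [ 0.    0.25 -0.97 19.83]
 [ 0.    0.    0.    1.  ]]
```

arm_command([
  [0.37,-0.342,-0.046,0,0,0,1],
  [0.37,-0.342,-0.046,0,0,0,1],
  [0.37,-0.342,-0.046,0,0,0,1],
  [0.37,-0.342,-0.046,0,0,0,1],
  [0.37,-0.342,-0.046,0,0,0,1],
  [0.37,-0.342,-0.046,0,0,0,1],
  [0.37,-0.342,-0.046,0,0,0,1],
  [0.37,-0.342,-0.046,0,0,0,1],
  [0.37,-0.342,-0.046,0,0,0,1],
  [0.37,-0.342,-0.046,0,0,0,1],
  [0.37,-0.342,-0.046,0,0,0,1],
  [0.37,-0.342,-0.046,0,0,0,1],
  [0,0,0,0,0,0.05,0.8],
  [0,0,0,0,0,0.05,0.8],
  [0,0,0,0,0,0,0.8],
])

```text
time_s: 2.72
tcp_pos: [489.5, -59.9, 460.1]
tcp_rot: [3.141, 0.025, 0.0]
contact_force: [0.5, 0.6, -0.1]
gripper_width: 0.82
grasp_force: 0.0
```

```bash
python3 - <<'E'
from h import *
p=shoot('wrist'); save(p,'w1.png'); np.savez('w1.npz',w=cloud(p),img=p['img'])
w=cloud(p); print(p['_s']['tcp_pos'],R.from_rotvec(p['_s']['tcp_rot']).as_matrix().round(3)[:,0])
for t in('packer1','rack','fixture','cradle','pipe','plunger','post'):
    for b in arm.outline_of(p,t)[:7]:
        m=b['pixels']; x=w[m]; h=np.nanmax(x[:,2]); top=x[x[:,2]>h-4]
        print(t,round(b['p'],2),np.round(b['extent']),'top',h.round(1),np.nanmean(top,0).round(1),np.ptp(top,0).round(), p['img'][m].mean(0).round())
E
```

```text
[489.49610937 -59.92958691 460.0643816 ] [1.    0.016 0.   ]
packer1 0.85 [327. 130. 346. 182.] top 62.3 [534.6 -71.   60.1] [37. 17.  4.] [  7. 218. 216.]
packer1 0.82 [409. 195. 471. 221.] top 68.7 [ 489.7 -173.5   66.3] [17. 36.  4.] [207. 204. 203.]
packer1 0.81 [408. 227. 462. 258.] top 68.8 [ 454.  -169.7   66.3] [17. 36.  4.] [166. 160. 160.]
packer1 0.74 [416. 158. 477. 183.] top 68.4 [ 525.6 -175.4   66.2] [17. 37.  4.] [217. 213. 212.]
packer1 0.66 [516.  85. 593. 122.] top 62.4 [ 585.8 -274.6   60.1] [29. 36.  4.] [  8. 160. 159.]
packer1 0.66 [306. 210. 343. 258.] top 62.6 [457.9 -59.   60.1] [34. 31.  4.] [  6. 170. 169.]
packer1 0.58 [422. 120. 486. 142.] top 68.6 [ 561.5 -177.9   66.2] [17. 37.  4.] [220. 217. 216.]
rack 0.82 [394.  99. 483. 265.] top 67.8 [ 525.8 -174.5   66.2] [88. 31.  3.] [193. 118.  56.]
fixture 0.68 [147.   0. 259. 277.] top 99.2 [438.7  55.2  97. ] [13. 23.  4.] [154. 164. 163.]
cradle 0.75 [151.   3. 226.  92.] top 62.5 [654.7  63.8  60. ] [12. 49.  4.] [86. 94. 95.]
pipe 0.73 [171.  21. 209. 111.] top 53.5 [613.9  62.7  50.7] [70. 18.  4.] [135. 119. 107.]
plunger 0.8 [178. 156. 225. 281.] top 99.2 [438.7  55.2  97. ] [13. 23.  4.] [124. 129. 132.]
plunger 0.24 [404. 227. 463. 258.] top 68.8 [ 454.  -169.6   66.2] [17. 36.  4.] [166. 160. 159.]
post 0.76 [178. 154. 224. 278.] top 99.2 [438.7  55.2  97. ] [13. 23.  4.] [124. 129. 131.]
```

View pics/w1.png

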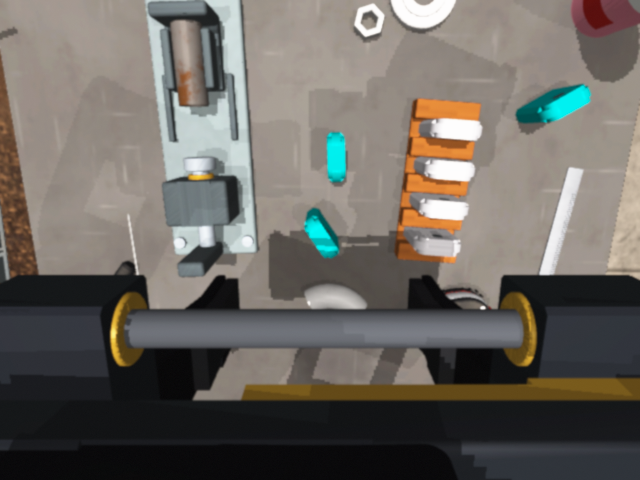

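Four aluminium packers stand in the rack at (455,130), (448,168), (442,208) and (435,243). The turquoise look-alikes at (337,156), (322,232) and (553,104), and the black one seen earlier near the bench's left, are decoys. The task says the packers are aluminium and stand in the rack, and only these four fit. I'll refine the numbers and make the confirming crop.

```bash
python3 - <<'E'
from h import *
d=np.load('w1.npz'); w=d['w']; 
a=d['img'][60:280,130:500]; cv2.imwrite('pics/c1.png',cv2.resize(a[:,:,::-1],None,fx=2.1,fy=2.1,interpolation=cv2.INTER_CUBIC))
def reg(x0,x1,y0,y1,z0,z1):
    q=w.reshape(-1,3); q=q[~np.isnan(q[:,0])]
    return q[(q[:,0]>x0)&(q[:,0]<x1)&(q[:,1]>y0)&(q[:,1]<y1)&(q[:,2]>z0)&(q[:,2]<z1)]
def mid(q): return cv2.minAreaRect(q[:,:2].astype(np.float32))
for n,r in dict(post=(425,460,30,80,93,100),house=(460,525,20,100,61,67),stop=(640,680,20,100,57,64),pipe=(560,660,40,90,44,54),face=(515,560,30,90,40,56),fenceL=(540,640,70,100,16,24),fenceR=(540,640,20,50,16,24)).items():
    q=reg(*r); m=mid(q); print(n,len(q),np.round(m[0],1),np.round(m[1],1),round(m[2],1),'x',np.percentile(q[:,0],[0,2,98,100]).round(1),'y',np.percentile(q[:,1],[1,99]).round(1))
for c in ((454,-169.7),(489.7,-173.5),(525.6,-175.4),(561.5,-177.9)):
    q=reg(c[0]-12,c[0]+12,c[1]-40,c[1]+40,50,70); m=mid(q); print(np.round(m[0],1),np.round(m[1],1),round(m[2],1))
E
```

```text
post 400 [438.7  55.4] [23.3 13.5] 89.6 x [431.8 432.2 445.1 445.4] y [44.  66.6]
house 2897 [491.   57.7] [42.6 59.8] 1.8 x [469.2 470.9 511.3 512.6] y [28.5 86.3]
stop 922 [654.8  64.4] [12.4 49.3] 2.5 x [648.3 649.  660.5 661.9] y [40.3 88.1]
pipe 3430 [618.1  61.2] [79.5 49.3] 5.0 x [578.6 580.6 649.6 659.9] y [41.2 84.5]
face 494 [523.3  59.3] [17.1 29.7] 2.4 x [515.  515.4 531.9 532.4] y [44.9 72.6]
fenceL 415 [576.6  89.3] [61.3 13.6] 1.5 x [546.  547.  604.4 607.1] y [85.9 96.1]
fenceR 690 [594.3  38.9] [91.3 22.2] 1.9 x [548.9 550.9 636.7 639.9] y [26.7 45.5]
[ 453.9 -169.9] [46.2 16.8] 87.4
[ 489.8 -173.3] [45.3 16.5] 87.0
[ 525.6 -175.6] [45.9 16.1] 86.5
[ 561.3 -178.1] [45.9 16.2] 86.4
```

View pics/c1.png

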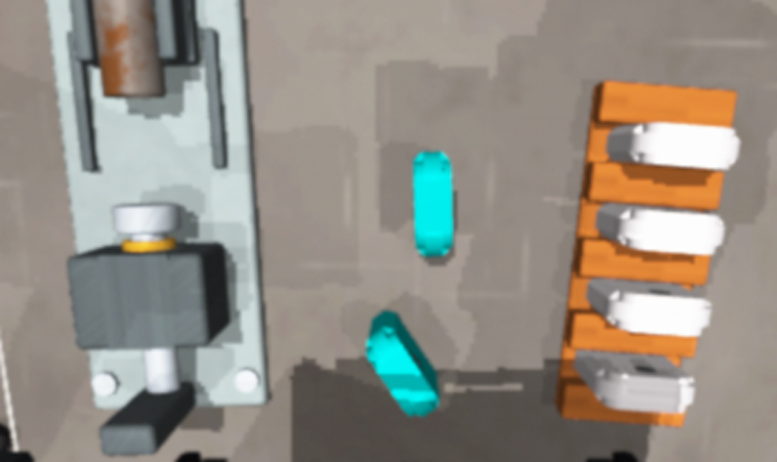

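The crop shows four white/silver packers in the rack, and the nearby turquoise ones are decoys. The gap is about 46 mm, so two packers leave about 14 mm of travel, within the 22 mm stroke.

```bash
python3 - <<'E'
from h import *
Ry=lambda deg: R.from_euler('z',deg,degrees=True).as_matrix()@np.diag([1,-1,-1.])
print(step([561.3,-178.1,300],Ry(-3.5)), step([561.3,-178.1,210]))
E
```

```text
(array([0.7023, 1.187 , 1.5997]), array([-0.    , -0.    ,  0.0238])) (array([0.7023, 1.187 , 2.4997]), array([0., 0., 0.]))
```

arm_command([
  [0.1756,0.2968,0.4,0,0,0,0.75],
  [0.1756,0.2968,0.4,0,0,0,0.75],
  [0.1756,0.2968,0.4,0,0,0,0.75],
  [0.1755,0.2966,0.4,0,0,0,0.75],
  [0,0,0,0,0,0.0238,0.75],
  [0,0,0.3,0,0,0,0.75],
  [0,0,0.3,0,0,0,0.75],
  [0,0,0.2,0,0,0,0.75],
  [0,0,0.1,0,0,0,0.75],
  [0,0,0,0,0,0,0.75],
])

```text
time_s: 4.38
tcp_pos: [561.3, -178.0, 209.5]
tcp_rot: [-3.14, 0.096, 0.001]
contact_force: [0.9, -0.7, 0.9]
gripper_width: 0.752
grasp_force: 0.0
```

arm_command([
  [0,0,0,0,0,0,0.4],
  [0,0,0,0,0,0,0.4],
  [0,0,0,0,0,0,0.3],
  [0,0,0,0,0,0,0.3],
], squeeze=25)

```text
time_s: 4.88
tcp_pos: [561.6, -178.0, 210.7]
tcp_rot: [3.139, -0.096, 0.002]
contact_force: [-0.4, 0.3, 3.3]
gripper_width: 0.527
grasp_force: 25.0
```

arm_command([
  [0,0,-0.1,0,0,0,0.3],
  [0,0,-0.2,0,0,0,0.3],
  [0,0,-0.3,0,0,0,0.3],
  [0,0,-0.4,0,0,0,0.3],
  [0,0,-0.3,0,0,0,0.3],
])

```text
time_s: 5.5
tcp_pos: [561.2, -177.8, 341.8]
tcp_rot: [3.14, -0.096, 0.001]
contact_force: [0.3, 0.5, -2.0]
gripper_width: 0.522
grasp_force: 25.0
```

```bash
python3 - <<'E'
from h import *
Ry=lambda deg: R.from_euler('z',deg,degrees=True).as_matrix()@np.diag([1,-1,-1.])
print(arm.state()['tcp_pos'],arm.state()['contact_force'],step([568.1,60.8,340],Ry(2.35)))
E
```

```text
[ 561.23858675 -177.82626437  341.82770739] [ 0.31302424  0.51971805 -1.95180028] (array([-0.0772, -2.386 ,  0.0172]), array([ 0.0002, -0.0003, -0.0325]))
```

arm_command([
  [-0.013,-0.3,0,0,0,0,0.3],
  [-0.013,-0.42,0,0,0,0,0.3],
  [-0.013,-0.46,0,0,0,0,0.3],
  [-0.013,-0.46,0,0,0,0,0.3],
  [-0.013,-0.42,0,0,0,0,0.3],
  [-0.012,-0.326,0,0,0,0,0.3],
  [0,0,0,0,0,-0.0325,0.3],
  [0,0,0.25,0,0,0,0.3],
  [0,0,0.25,0,0,0,0.3],
  [0,0,0.2,0,0,0,0.3],
  [0,0,0,0,0,0,0.3],
])

```text
time_s: 6.88
tcp_pos: [567.4, 60.8, 268.8]
tcp_rot: [-3.14, -0.064, 0.007]
contact_force: [-0.3, -0.5, -1.1]
gripper_width: 0.528
grasp_force: 25.0
```

```bash
python3 - <<'E'
from h import *
Ry=lambda deg: R.from_euler('z',deg,degrees=True).as_matrix()@np.diag([1,-1,-1.])
print(arm.state()['tcp_pos'],step([568.1,60.8,216.5],Ry(2.35)))
p=shoot('wrist'); save(p,'w2.png')
E
```

```text
[567.35165575  60.78594523 268.75344026] (array([9.700e-03, 4.000e-04, 5.225e-01]), array([-0.0002,  0.0013, -0.    ]))
```

View pics/w2.png

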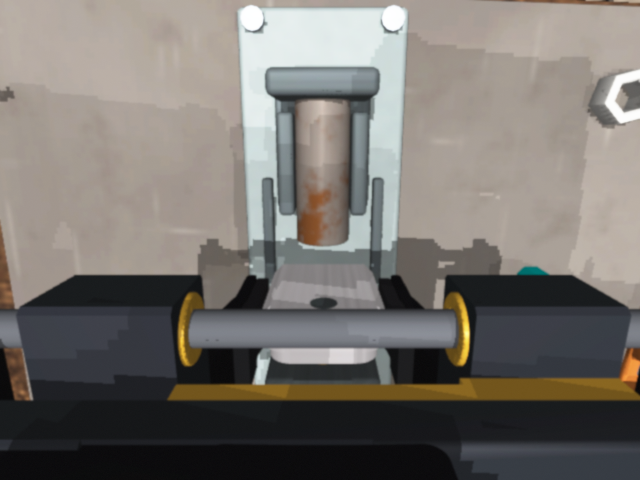

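The packer is held square and centred on the axis: pipe end at (323,243), packer top at (323,300). I'll lower it now.

arm_command([
  [0,0,0.2,0,0,0,0.3],
  [0,0,0.2,0,0,0,0.3],
  [0,0,0.08,0,0,0,0.3],
  [0,0,0.03,0,0,0,0.3],
  [0,0,0.01,0,0,0,0.3],
  [0,0,0,0,0,0,0.3],
])

```text
time_s: 7.68
tcp_pos: [568.4, 60.7, 218.6]
tcp_rot: [3.141, 0.064, 0.002]
contact_force: [-0.3, 0.8, -1.3]
gripper_width: 0.52
grasp_force: 25.0
```

arm_command([
  [0,0,0.01,0,0,0,0.3],
  [0,0,0.01,0,0,0,0.3],
  [0,0,0,0,0,0,0.3],
])

```text
time_s: 8.05
tcp_pos: [568.3, 60.7, 216.7]
tcp_rot: [3.141, 0.064, 0.001]
contact_force: [-0.5, -0.5, 5.0]
gripper_width: 0.528
grasp_force: 25.0
```

arm_command([
  [0,0,0,0,0,0,0.56],
  [0,0,0,0,0,0,0.66],
  [0,0,0,0,0,0,0.72],
  [0,0,-0.1,0,0,0,0.75],
  [0,0,-0.3,0,0,0,0.75],
  [0,0,-0.4,0,0,0,0.75],
  [0,0,-0.3,0,0,0,0.75],
])

```text
time_s: 8.93
tcp_pos: [568.3, 60.7, 328.1]
tcp_rot: [3.141, 0.064, 0.003]
contact_force: [0.8, -0.4, -0.1]
gripper_width: 0.753
grasp_force: 0.0
```

```bash
python3 - <<'E'
from h import *
Ry=lambda deg: R.from_euler('z',deg,degrees=True).as_matrix()@np.diag([1,-1,-1.])
print(arm.state()['tcp_pos'],step([525.6,-175.6,320],Ry(-3.5)),arm.state()['q'])
p=shoot('wrist'); save(p,'w3.png'); w=cloud(p); q=w.reshape(-1,3)
m=(abs(q[:,0]-565)<30)&(abs(q[:,1]-60)<40)&(q[:,2]>55)&(q[:,2]<80); r=q[m]; print(np.nanmax(r[:,2]),cv2.minAreaRect(r[:,:2].astype(np.float32)), r[:,0].min(),r[:,0].max())
m=(q[:,0]>570)&(q[:,0]<640)&(abs(q[:,1]-61)<9)&(q[:,2]>40)&(q[:,2]<53); print(np.percentile(q[m][:,0],[0,1,99]))
E
```

```text
[568.33696511  60.7121099  328.10767467] (array([-0.524 ,  2.3436,  0.0806]), array([ 0.    , -0.0006,  0.0325])) [-8.90268829e-02  5.55913724e-01  1.64217855e+00  2.13821788e-05
  9.41603540e-01  1.44078383e+00]
74.45134576831029 ((568.2791748046875, 60.48970031738281), (16.77048110961914, 45.853336334228516), 2.661674976348877) 559.3808459557115 577.2625058731301
[575.51507682 575.80846611 639.41292992]
```

View pics/w3.png

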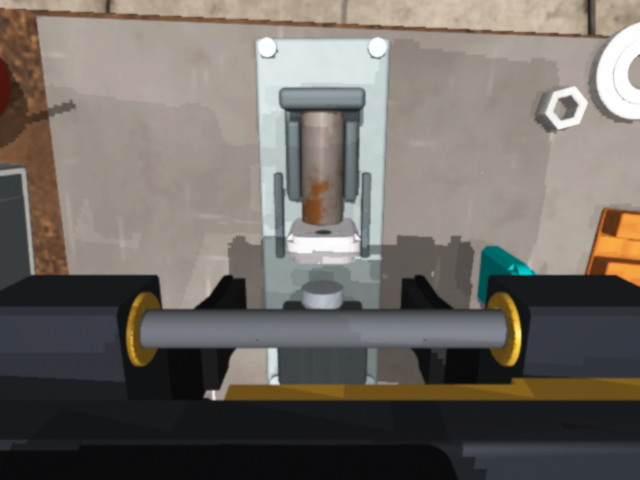

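Packer 1 stands upright between the fences at (323,240), just short of the pipe. Next I'll fetch the second packer.

arm_command([
  [-0.08,0.3,0,0,0,0,0.75],
  [-0.09,0.42,0,0,0,0,0.75],
  [-0.09,0.45,0,0,0,0,0.75],
  [-0.09,0.45,0,0,0,0,0.75],
  [-0.09,0.42,0,0,0,0,0.75],
  [-0.084,0.304,0,0,0,0,0.75],
  [0,0,0,0,0,0.0325,0.75],
  [0,0,0.28,0,0,0,0.75],
  [0,0,0,0,0,0,0.75],
])

```text
time_s: 10.1
tcp_pos: [524.6, -175.4, 296.7]
tcp_rot: [-3.138, 0.096, 0.006]
contact_force: [0.2, -0.0, 0.8]
gripper_width: 0.75
grasp_force: 0.0
```

```bash
python3 - <<'E'
from h import *
Ry=lambda deg: R.from_euler('z',deg,degrees=True).as_matrix()@np.diag([1,-1,-1.])
print(arm.state()['tcp_pos'],step([525.6,-175.6,210],Ry(-3.5)))
E
```

```text
[ 524.57108028 -175.3783104   296.66985211] (array([0.0139, 0.0033, 0.8666]), array([-0.0006,  0.0013, -0.0001]))
```

arm_command([
  [0,0,0.3,0,0,0,0.75],
  [0,0,0.3,0,0,0,0.75],
  [0,0,0.2,0,0,0,0.75],
  [0,0,0.08,0,0,0,0.75],
  [0,0,0,0,0,0,0.75],
  [0,0,0,0,0,0,0.75],
])

```text
time_s: 10.85
tcp_pos: [525.9, -175.8, 211.0]
tcp_rot: [3.139, -0.096, 0.003]
contact_force: [-0.0, 0.1, 0.9]
gripper_width: 0.749
grasp_force: 0.0
```

arm_command([
  [0,0,0,0,0,0,0.4],
  [0,0,0,0,0,0,0.4],
  [0,0,0,0,0,0,0.3],
  [0,0,0,0,0,0,0.3],
])

```text
time_s: 11.35
tcp_pos: [525.6, -175.7, 210.3]
tcp_rot: [3.14, -0.096, 0.001]
contact_force: [-0.4, 0.0, 2.6]
gripper_width: 0.525
grasp_force: 25.0
```

arm_command([
  [0,0,-0.1,0,0,0,0.3],
  [0,0,-0.2,0,0,0,0.3],
  [0,0,-0.3,0,0,0,0.3],
  [0,0,-0.4,0,0,0,0.3],
  [0,0,-0.3,0,0,0,0.3],
  [0,0,0,0,0,0,0.3],
])

```text
time_s: 12.1
tcp_pos: [526.0, -175.9, 342.5]
tcp_rot: [3.137, -0.096, 0.008]
contact_force: [0.1, 0.7, -1.2]
gripper_width: 0.522
grasp_force: 25.0
```

```bash
python3 - <<'E'
from h import *
Ry=lambda deg: R.from_euler('z',deg,degrees=True).as_matrix()@np.diag([1,-1,-1.])
print(arm.state()['tcp_pos'],step([549,59.9,340],Ry(2.35)))
E
```

```text
[ 525.99527769 -175.90793576  342.48058674] (array([ 0.0855, -2.3678,  0.019 ]), array([ 0.0009, -0.0017, -0.0325]))
```

arm_command([
  [0.015,-0.3,0,0,0,0,0.3],
  [0.015,-0.42,0,0,0,0,0.3],
  [0.015,-0.46,0,0,0,0,0.3],
  [0.015,-0.46,0,0,0,0,0.3],
  [0.015,-0.42,0,0,0,0,0.3],
  [0.014,-0.307,0,0,0,0,0.3],
  [0,0,0,0,0,-0.0325,0.3],
  [0,0,0.25,0,0,0,0.3],
  [0,0,0.2,0,0,0,0.3],
  [0,0,0,0,0,0,0.3],
  [0,0,0,0,0,0,0.3],
])

```text
time_s: 13.48
tcp_pos: [548.8, 60.0, 294.6]
tcp_rot: [-3.141, -0.064, 0.001]
contact_force: [0.1, 0.4, -1.6]
gripper_width: 0.529
grasp_force: 25.0
```

```bash
python3 - <<'E'
from h import *
Ry=lambda deg: R.from_euler('z',deg,degrees=True).as_matrix()@np.diag([1,-1,-1.])
print(arm.state()['tcp_pos'],step([549,59.9,216.5],Ry(2.35)))
E
```

```text
[548.79448269  60.00325677 294.64003097] (array([0.0026, 0.0012, 0.7814]), array([-0.    ,  0.0002, -0.0001]))
```

arm_command([
  [0,0,0.25,0,0,0,0.3],
  [0,0,0.25,0,0,0,0.3],
  [0,0,0.15,0,0,0,0.3],
  [0,0,0.08,0,0,0,0.3],
  [0,0,0.03,0,0,0,0.3],
  [0,0,0.01,0,0,0,0.3],
  [0,0,0,0,0,0,0.3],
])

```text
time_s: 14.35
tcp_pos: [549.0, 60.1, 218.5]
tcp_rot: [3.141, 0.064, 0.002]
contact_force: [-0.3, -0.4, -1.1]
gripper_width: 0.522
grasp_force: 25.0
```

arm_command([
  [0,0,0.01,0,0,0,0.3],
  [0,0,0.01,0,0,0,0.3],
  [0,0,0,0,0,0,0.3],
])

```text
time_s: 14.72
tcp_pos: [548.9, 60.1, 216.3]
tcp_rot: [3.141, 0.064, 0.001]
contact_force: [0.5, 0.4, 2.1]
gripper_width: 0.526
grasp_force: 25.0
```

Contact with the plate. I'll release, rise and look.

arm_command([
  [0,0,0,0,0,0,0.56],
  [0,0,0,0,0,0,0.66],
  [0,0,0,0,0,0,0.72],
  [0,0,-0.1,0,0,0,0.75],
  [0,0,-0.3,0,0,0,0.5],
  [0,0,-0.4,0,0,0,0],
  [0,0,-0.3,0,0,0,0],
  [0,0,0,0,0,0,0],
])

```text
time_s: 15.72
tcp_pos: [549.6, 60.1, 329.0]
tcp_rot: [3.14, 0.065, 0.011]
contact_force: [-0.6, 0.5, -0.6]
gripper_width: 0.381
grasp_force: 0.0
```

```bash
python3 - <<'E'
from h import *
s=arm.state();print(s['tcp_pos'],s['q'])
p=shoot('wrist'); save(p,'w4.png'); w=cloud(p); q=w.reshape(-1,3)
m=(abs(q[:,0]-560)<30)&(abs(q[:,1]-60)<40)&(q[:,2]>55)&(q[:,2]<80); r=q[m]; print(np.nanmax(r[:,2]),cv2.minAreaRect(r[:,:2].astype(np.float32)), r[:,0].min(),r[:,0].max())
E
```

```text
[549.56651506  60.05550872 328.99917833] [-9.33142988e-02  5.32854496e-01  1.69015680e+00  2.31106985e-05
  9.11834038e-01  1.43633530e+00]
74.45847113431236 ((558.6015014648438, 60.358455657958984), (35.818382263183594, 45.44538879394531), 2.311450958251953) 539.9609588636698 577.1027675901469
```

View pics/w4.png

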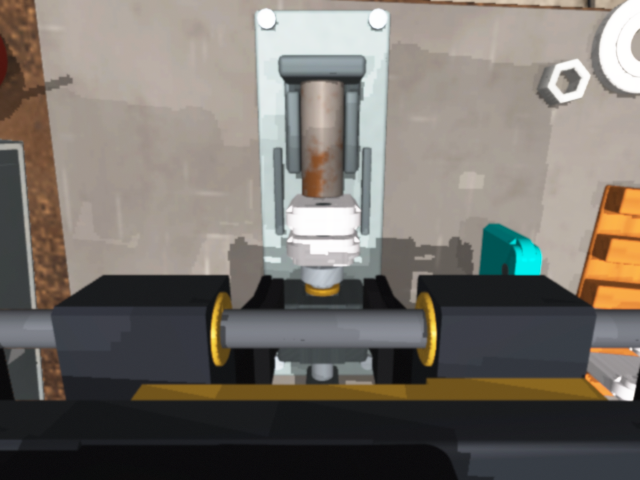

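Both packers stand upright, side by side, at (323,215) and (323,245), clear of the plunger face. Now I'll go behind the post with the fingers closed.

arm_command([
  [-0.25,0,0,0,0,0,0],
  [-0.4,0,0,0,0,0,0],
  [-0.4,0,0,0,0,0,0],
  [-0.35,0,0,0,0,0,0],
  [0,0,0,0,0,0,0],
  [0,0,0,0,0,0,0],
])

```text
time_s: 16.52
tcp_pos: [409.7, 54.2, 325.7]
tcp_rot: [3.141, 0.064, 0.001]
contact_force: [1.3, 0.0, 1.1]
gripper_width: 0.004
grasp_force: 0.0
```

```bash
python3 - <<'E'
from h import *
Ry=lambda deg: R.from_euler('z',deg,degrees=True).as_matrix()@np.diag([1,-1,-1.])
s=arm.state();print(s['tcp_pos'],s['q'],step([409,54.15,250],Ry(2.38)))
p=shoot('side'); w=cloud(p); save(p,'s5.png')
q=w.reshape(-1,3); m=(q[:,0]>385)&(q[:,0]<428)&(q[:,1]>0)&(q[:,1]<110)&(q[:,2]<130); r=q[m]; print(np.nanpercentile(r[:,2],[50,95,99,100]))
E
```

```text
[409.7194131   54.18204298 325.66922582] [-1.40450501e-01  3.90639827e-01  2.02664867e+00  5.88850480e-05
  7.23398393e-01  1.38959074e+00] (array([-7.900e-03, -1.000e-04,  7.567e-01]), array([ 0.    , -0.0003, -0.0003]))
[-0.87437427  3.38592283  4.39085619  5.68710881]
```

arm_command([
  [-0.01,0,0.25,0,0,0,0],
  [0,0,0.25,0,0,0,0],
  [0,0,0.15,0,0,0,0],
  [0,0,0.1,0,0,0,0],
  [0,0,0,0,0,0,0],
  [0,0,0,0,0,0,0],
])

```text
time_s: 17.32
tcp_pos: [408.4, 54.3, 251.2]
tcp_rot: [3.141, 0.065, 0.002]
contact_force: [0.1, -0.6, 0.1]
gripper_width: 0.007
grasp_force: 0.0
```

arm_command([
  [0.04,0,0,0,0,0,0],
  [0.03,0,0,0,0,0,0],
  [0.02,0,0,0,0,0,0],
  [0.02,0,0,0,0,0,0],
  [0.02,0,0,0,0,0,0],
  [0,0,0,0,0,0,0],
])

```text
time_s: 18.08
tcp_pos: [421.0, 54.8, 250.9]
tcp_rot: [-3.141, -0.064, 0.0]
contact_force: [0.6, -0.1, -0.7]
gripper_width: 0.002
grasp_force: 0.0
```

arm_command([
  [0.02,0,0,0,0,0,0],
  [0.02,0,0,0,0,0,0],
  [0.02,0,0,0,0,0,0],
  [0,0,0,0,0,0,0],
])

```text
time_s: 18.58
tcp_pos: [426.8, 55.2, 250.8]
tcp_rot: [-3.141, -0.064, 0.001]
contact_force: [-2.6, -0.3, 1.0]
gripper_width: 0.006
grasp_force: 1.2
```

arm_command([
  [0.015,0,0,0,0,0,0],
  [0.015,0,0,0,0,0,0],
  [0.015,0,0,0,0,0,0],
  [0,0,0,0,0,0,0],
])

```text
time_s: 19.08
tcp_pos: [431.2, 55.3, 250.8]
tcp_rot: [-3.141, -0.064, 0.001]
contact_force: [-3.6, 1.7, -0.2]
gripper_width: 0.001
grasp_force: 1.8
```

arm_command([
  [0.01,0,0,0,0,0,0],
  [0.01,0,0,0,0,0,0],
  [0.01,0,0,0,0,0,0],
  [0,0,0,0,0,0,0],
])

```text
time_s: 19.58
tcp_pos: [434.2, 55.5, 250.8]
tcp_rot: [-3.141, -0.064, 0.001]
contact_force: [-4.7, 0.7, -1.0]
gripper_width: 0.001
grasp_force: 2.3
```

arm_command([
  [0.01,0,0,0,0,0,0],
  [0.005,0,0,0,0,0,0],
  [0,0,0,0,0,0,0],
])

```text
time_s: 19.95
tcp_pos: [435.8, 55.5, 250.9]
tcp_rot: [-3.141, -0.064, 0.001]
contact_force: [-4.6, 1.0, -1.4]
gripper_width: 0.001
grasp_force: 2.3
```

arm_command([
  [0.01,0,0,0,0,0,0],
  [0,0,0,0,0,0,0],
])

```text
time_s: 20.2
tcp_pos: [436.6, 55.5, 250.8]
tcp_rot: [-3.141, -0.064, 0.002]
contact_force: [-4.9, 1.4, -1.4]
gripper_width: 0.004
grasp_force: 2.6
```

arm_command([
  [0.007,0,0,0,0,0,0],
  [0,0,0,0,0,0,0],
])

```text
time_s: 20.45
tcp_pos: [436.9, 55.6, 250.9]
tcp_rot: [-3.141, -0.065, 0.004]
contact_force: [-6.9, -0.0, -0.3]
gripper_width: 0.0
grasp_force: 3.1
```

arm_command([
  [0.005,0,0,0,0,0,0],
  [0,0,0,0,0,0,0],
])

```text
time_s: 20.7
tcp_pos: [437.0, 55.6, 250.9]
tcp_rot: [-3.141, -0.065, 0.005]
contact_force: [-6.6, 0.5, 0.2]
gripper_width: 0.005
grasp_force: 3.5
```

arm_command([
  [0.005,0,0,0,0,0,0],
  [0,0,0,0,0,0,0],
])

```text
time_s: 20.95
tcp_pos: [437.2, 55.6, 250.9]
tcp_rot: [-3.141, -0.065, 0.007]
contact_force: [-7.8, -1.1, 1.1]
gripper_width: 0.005
grasp_force: 3.9
```

arm_command([
  [0.01,0,0,0,0,0,0],
  [0.01,0,0,0,0,0,0],
  [0,0,0,0,0,0,0],
])

```text
time_s: 21.32
tcp_pos: [437.9, 55.6, 250.9]
tcp_rot: [-3.141, -0.066, 0.013]
contact_force: [-10.3, -2.0, 4.3]
gripper_width: 0.005
grasp_force: 5.5
```

```bash
python3 - <<'E'
from h import *
p=shoot('scene'); save(p,'sc5.png'); a=p['img'][220:320,190:340]; cv2.imwrite('pics/c5.png',cv2.resize(a[:,:,::-1],(750,500),interpolation=cv2.INTER_CUBIC))
E
```

```text
(no output)
```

View pics/c5.png

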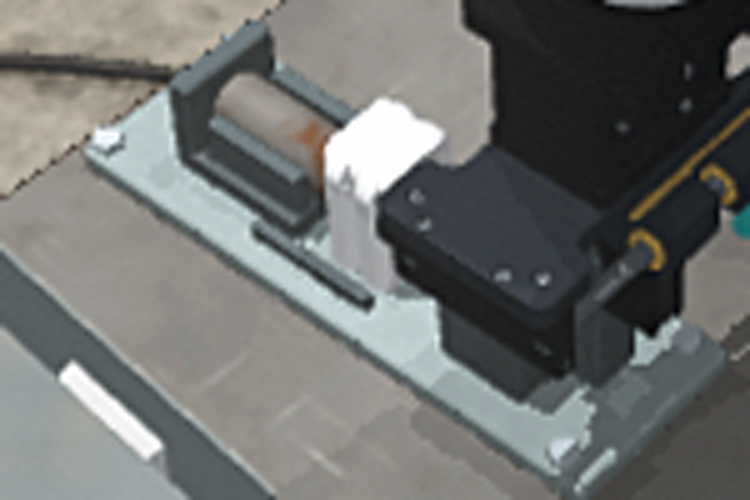

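Both packers are upright and closed up between plunger and pipe (around (385,190)), and the fingers are behind the post. I'll firm up the push.

arm_command([
  [0.01,0,0,0,0,0,0],
  [0.01,0,0,0,0,0,0],
  [0.01,0,0,0,0,0,0],
  [0,0,0,0,0,0,0],
  [0,0,0,0,0,0,0],
])

```text
time_s: 22.0
tcp_pos: [438.9, 55.7, 250.9]
tcp_rot: [-3.14, -0.067, 0.023]
contact_force: [-15.9, -5.2, 9.0]
gripper_width: 0.005
grasp_force: 7.8
```

arm_command([
  [0.01,0.005,-0.005,0,0,0,0],
  [0.01,0.005,-0.005,0,0,0,0],
  [0,0,0,0,0,0,0],
  [0,0,0,0,0,0,0],
])

```text
time_s: 22.5
tcp_pos: [439.7, 55.4, 251.0]
tcp_rot: [-3.139, -0.066, 0.03]
contact_force: [-15.6, -2.1, 4.1]
gripper_width: 0.006
grasp_force: 8.2
```

arm_command([
  [0.01,0,-0.005,0,0,0,0],
  [0.01,0,-0.005,0,0,0,0],
  [0.01,0.003,0,0,0,0,0],
  [0,0,0,0,0,0,0],
  [0,0,0,0,0,0,0],
])

```text
time_s: 23.12
tcp_pos: [440.8, 55.3, 251.1]
tcp_rot: [-3.138, -0.067, 0.041]
contact_force: [-18.9, -2.8, -0.3]
gripper_width: 0.004
grasp_force: 9.6
```

```bash
python3 - <<'E'
from h import *
s=arm.state(); Rm=R.from_rotvec(s['tcp_rot']).as_matrix(); print(s['tcp_pos']+Rm[:,2]*164,Rm[:,2].round(4),s['contact_force'],s['time_s'])
p=shoot('scene'); w=cloud(p); q=w.reshape(-1,3)
m=(abs(q[:,0]-565)<30)&(abs(q[:,1]-60)<30)&(q[:,2]>60)&(q[:,2]<80); r=q[m]; print(len(r),cv2.minAreaRect(r[:,:2].astype(np.float32)), r[:,2].max())
p=shoot('side'); save(p,'s6.png'); w=cloud(p); q=w.reshape(-1,3)
m=(abs(q[:,0]-565)<30)&(abs(q[:,1]-60)<30)&(q[:,2]>60)&(q[:,2]<80); r=q[m]; print(len(r),cv2.minAreaRect(r[:,:2].astype(np.float32)), r[:,2].max())
a=p['img'][190:350,270:420]; cv2.imwrite('pics/c6.png',cv2.resize(a[:,:,::-1],(560,600),interpolation=cv2.INTER_CUBIC))
E
```

```text
[436.57915987  55.65340218  87.15464083] [-0.026   0.0019 -0.9997] [-18.93348608  -2.82209659  -0.32990514] 23.125
302 ((565.508544921875, 62.4929313659668), (35.55915832519531, 45.63057327270508), 1.6333249807357788) 76.62503656041247
153 ((566.2976684570312, 54.99095153808594), (32.732093811035156, 43.05417251586914), 1.2775317430496216) 74.37567491299262
```

View pics/c6.png

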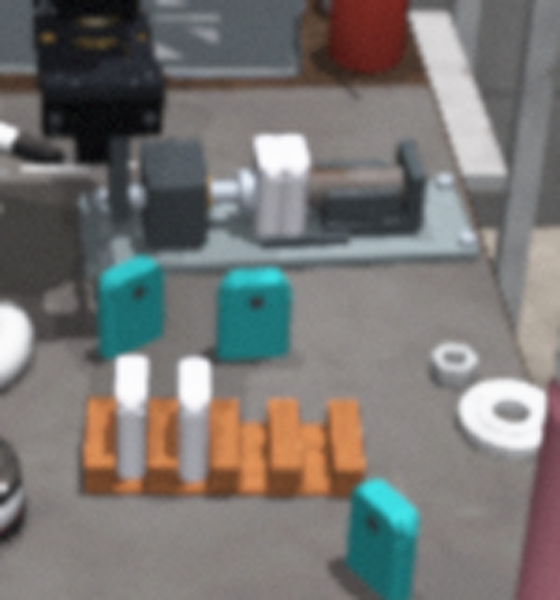

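The packers are upright and pressed between the plunger face (245,190) and the pipe (330,180). The post still has clearance to the housing, and the decoys are untouched. I'll hold briefly, then hand in.

arm_command([
  [0.01,0,0,0,0,0,0],
  [0,0,0,0,0,0,0],
  [0,0,0,0,0,0,0],
  [0,0,0,0,0,0,0],
])

```text
time_s: 23.72
tcp_pos: [441.2, 55.3, 251.1]
tcp_rot: [-3.138, -0.067, 0.044]
contact_force: [-20.1, -3.3, 1.1]
gripper_width: 0.002
grasp_force: 10.4
```

```bash
python3 -c "
from h import *
print(arm.state()['contact_force']); print(arm.hand_in())"
```

```text
[-20.13951622  -3.31847457   1.06015483]
the job is handed in; nothing more can be done
None
```

The job is handed in: two packers stand upright in the gap and the plunger presses them and the pipe against the end stop, the arm still pushing the post with about 20 N at roughly 15 mm of its 22 mm stroke; the hand-in returned no verdict.

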